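# Load a dental model onto the carrier and hold the carrier up level

### The job

Set the loose plaster arch model in the middle of the empty raised seat of the model carrier, teeth up, while the carrier stands on the worktop, and let go of it. Then take the carrier by its upright grip, lift it straight up until its base is at least 12 cm above the worktop, keeping it level so that both models stay on their seats, and hold it still there for 3 seconds; the program finishes with the carrier still held in the air. Leave the open white tub and the small red-capped pot where they are.

Things in the scene. Friction and masses are not known exactly. Their poses are not given: they have to be found in the camera images.
- carrier: Loose model carrier, 0.4 kg (varies) without models. Aluminium base plate 80 (x) by 270 (y) by 8 mm; origin at the centre of its underside, z up, y along its length. Two raised seats at y = +95 and -95 mm: flat black squares 46 by 46 mm on thin stems, no rims, tops 32 mm above the underside. In the middle two upright rods carry the grip.
- seat_free (a point): Centre of the top face of the empty seat (carrier x = 0, y = +95, z = 32 mm); axes as the carrier's.
- seat_taken (a point): Centre of the top face of the other seat (carrier x = 0, y = -95, z = 32 mm), on which the second model stands from the start; axes as the carrier's.
- model: Loose cream plaster arch model on the worktop, 0.07 kg (varies), 61x65x29 mm, teeth up. Origin: centre of underside, within 2 mm of its centre of mass in plan. Base: octagon, 16 mm high. Its flat back and flat front are parallel, 54 mm apart: pinch across them, fingers closing along the line 0.175 rad from its +x towards +y, centred on x = 1.8, y = 0.3 mm, tips near the worktop.
- mate: The second plaster arch model of the same kind, 66 by 68 by 29 mm, 0.07 kg, standing loose on the other seat of the carrier, to be left there. Origin at the centre of its underside, z up.
- tub: Open round white tub, 73 mm across, 63 mm high, loose bystander. Origin at the centre of its underside.
- pot: Small round pot with a red cap, 41 mm across, 44 mm high, loose bystander. Origin at the centre of its underside.
- grip (a point): Centre of the carrier's upright black grip (carrier x = 0, y = 0, z = 114 mm): a flat block 60 mm wide (x), 18 mm thick (y), 36 mm high (96 to 132 mm above the underside), on two 10 mm rods at x = +17 and -17 mm. Pinch it across the 18 mm, fingers closing along the carrier's y. Axes as the carrier's.

How it is judged:
By the outcome, as a careful person would: the job done as asked, in the order asked, and still so for the second after the job is handed in, while the arm keeps its last pose, push and grip.
It also fails if it takes over 58 s, if anything falls off the work surface, if the arm or the gripper's body presses on something with over 40 N, if the wrist force passes 120 N, or if a joint passes its speed limit or range.

### The arm

A 6-joint arm with a two-finger parallel gripper is mounted at the origin on a cart in front of the work surface, level with it; the furniture and walls round the work are solid. World frame = base frame: x ahead of the robot, y to its left, z up, the work surface at z = 0. Lengths are in m, angles in rad, forces in N, time in s.
With the tool pointing down it reaches from about 0.275 to 1 m from the base axis. Payload 8.4 kg.
Tool frame: the origin (TCP) lies on the centre line of the jaws, within the pads' length; the fingertips stand 17 mm ahead of it and the grasp point (between the pads) lies 2 mm behind it (bot.tcp_to_tips is the z of the fingertips in the tool frame, in m); z points along the fingers, y is the line along which they close (so a half turn about z gives the same grasp; the last joint's range is limited). The gripper opens to 85 mm and grips with 20 to 120 N. Pads are 22 mm wide; open, the fingers measure 114 mm over their backs; the gripper's body (76 mm by 85 mm) begins 54 mm behind the grasp point. The pads swing forward as they close: fully open they stand 13 mm farther back than shut.
Start: joints at [1.221, 0.353, 1.633, -0, 1.155, -0.002], TCP at [0.213, 0.588, 0.248] pointing down, gripper open.
Joint ranges: [-2.63, 2.63], [-0.92, 2.1], [0.06, 2.66], [-1.3, 4.44], [0, 2.69], [-3.02, 3.02]. Speed limits (rad/s): [2.22, 2.22, 2.79, 3.14, 3.14, 3.14].

### API

Orientations are given as a unit quaternion [x, y, z, w].
In Python, from workcell import bot, hand, kinematics, get_obs, vision, hand_in gives the robot as it stands. The module is installed in compiled form; this text tells all that it offers. Calls block until the motion is done:
- bot.reach(position, orientation): joint-space move of the TCP to a pose.
- bot.servo_line(position, ori=None, velocity=0.15): straight line of the TCP; ori=None keeps the orientation; velocity is the mean speed in m/s.
- bot.goto_joints(angles): joint-space move.
- hand.move_gripper(opening, strength=None): finger opening in m; strength is the grip in N (None keeps the last); returns when the fingers have stopped.
- bot.dwell(seconds).
- kinematics.solve_ik(position, orientation): joint angles nearest the present ones, or None.
- get_obs(): the state.
- vision.read_camera(name): name is "scene" or "top"; returns a dict with "frame" (384x512x3 uint8, red, green, blue), "intrinsics" (3x3 intrinsics, pixels), "view" (4x4, takes a point from world to camera coordinates). Camera axes: x right, y down, z forward; pixel columns grow to the right and rows downward; lengths in m; the calibration is good to about 2 mm. A picture is of the moment at which its call begins. There is no depth.
A pose or a line that the arm cannot do raises bot.IKError and nothing moves.
- hand_in(): hands the job in; it is judged then, once.
The state is a dict: "time_s": time; "joint_pos": joint angles; "joint_vel": joint speeds; "joint_efforts": joint torques, N m; "position": TCP position; "orientation": TCP orientation; "wrist_force": force on the tool from outside, world axes, zero at the start; "ft_torque": the same for the moment, N m; "gripper_width": finger opening in m; "grip_force": force on a finger pad.
Only numpy, scipy, OpenCV 4.12 (cv2) and the standard library are available. Lean on these libraries where they do the work, as an engineer would, in place of code of your own. Each camera call takes 0.05 s, during which the arm holds its last target. There are 200 camera calls.

## Working session

There is one attempt and no reset: what is moved stays moved. The work goes in short steps, each a Python script; the robot and the scene stay as the last script left them, time stands still between calls to the robot, and variables do not carry over. Pictures are saved under pics/ and viewed, at most 10 in all, crops included, and the job is handed in when it is done.

```bash
mkdir -p pics; python3 - <<'E'
from workcell import vision,get_obs
import cv2,numpy as np
for n in("scene","top"):
    c=vision.read_camera(n); cv2.imwrite(f"pics/{n}0.png",cv2.cvtColor(c["frame"],cv2.COLOR_RGB2BGR))
    np.savez(f"{n}0.npz",**c); print(n,c["intrinsics"].round(1).tolist(),c["view"].round(3).tolist())
o=get_obs();print(o["time_s"],o["orientation"],o["gripper_width"],o["wrist_force"])
E
```

```text
scene [[472.7, 0.0, 259.6], [0.0, 472.7, 198.5], [0.0, 0.0, 1.0]] [[0.77, -0.638, 0.014, -0.327], [-0.418, -0.52, -0.745, 0.357], [0.483, 0.568, -0.667, 0.819], [0.0, 0.0, 0.0, 1.0]]
top [[426.8, 0.0, 253.6], [0.0, 426.8, 191.6], [0.0, 0.0, 1.0]] [[0.01, -1.0, 0.0, 0.129], [-0.993, -0.01, -0.121, 0.564], [0.121, 0.001, -0.993, 1.277], [0.0, 0.0, 0.0, 1.0]]
0.1 [ 1.73036716e-01  9.84915183e-01 -6.06318741e-04 -9.62370599e-05] 0.08538430249298162 [-0.12954316 -0.13130025 -0.88927829]
```

View pics/scene0.png

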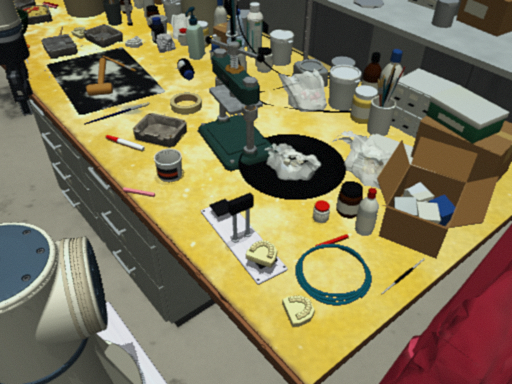

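View pics/top0.png

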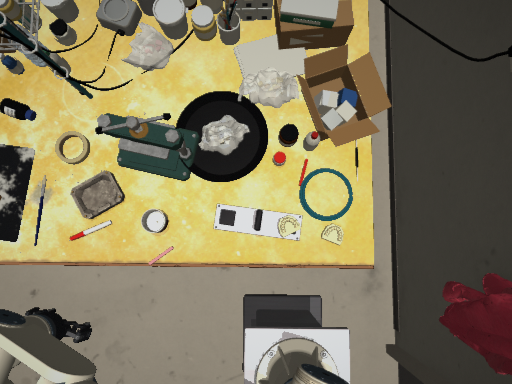

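The scene view shows the carrier with its grip near (232,205), the mate on its near seat and the loose model at (298,310). The top view shows the empty seat at (227,217), the grip at (258,220), the mate at (288,225), the loose model at (333,233), the pot at (280,158) and the tub at (155,221). Next I'll zoom in.

```bash
python3 - <<'E'
import cv2,numpy as np
t=cv2.imread("pics/top0.png");s=cv2.imread("pics/scene0.png")
a=cv2.resize(t[195:250,205:360],None,fx=5,fy=5,interpolation=cv2.INTER_CUBIC)
b=cv2.resize(s[185:335,195:335],None,fx=5,fy=5,interpolation=cv2.INTER_CUBIC)
b1=b[:325,:];b2=b[325:]
cv2.imwrite("pics/c1.png",a)
cv2.imwrite("pics/c2.png",cv2.resize(s[185:335,195:345],None,fx=4,fy=4,interpolation=cv2.INTER_CUBIC))
E
```

```text
(no output)
```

View pics/c1.png

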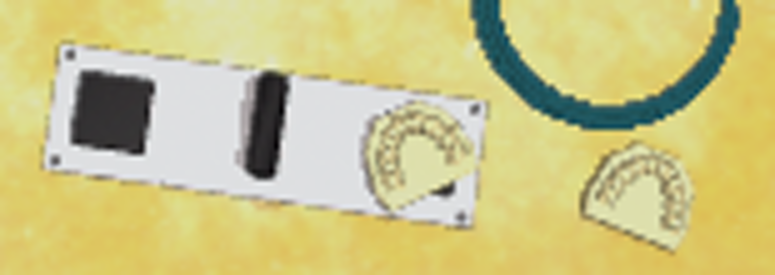

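View pics/c2.png

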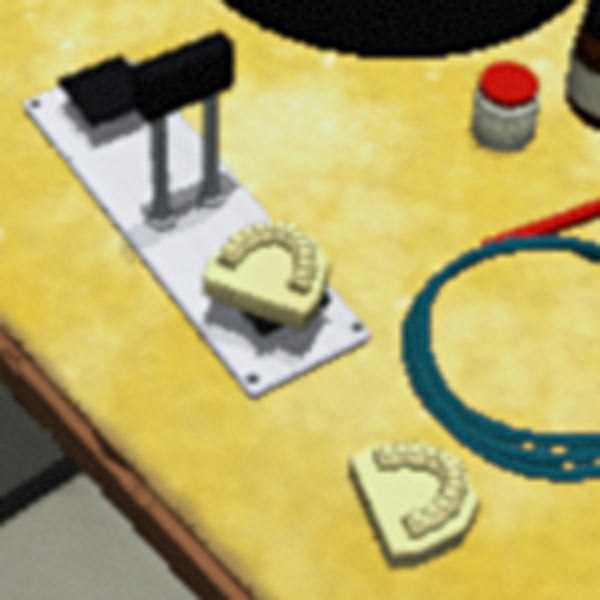

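The crops show the carrier plate with corners near (60,42), (487,102), (473,228) and (45,168). The empty seat is the black square at (112,112), the grip is at (265,125), and the loose model has its flat back from (583,212) to (673,250) and its front at upper right. Now I'll measure from masks and triangulate the heights.

```bash
cat > h.py <<'E'
import numpy as np,cv2
from workcell import vision,bot
def cam(f): return dict(np.load(f))
def ray(c,uv,z):
    uv=np.atleast_2d(uv).astype(float);R,t=c["view"][:3,:3],c["view"][:3,3]
    d=np.linalg.solve(c["intrinsics"],np.c_[uv,np.ones(len(uv))].T).T@R; o=-R.T@t
    return o+d*((z-o[2])/d[:,2])[:,None]
def tri(a,b,ua,ub):
    P=[c["intrinsics"]@c["view"][:3] for c in(a,b)]
    X=cv2.triangulatePoints(P[0],P[1],np.float64(ua).T,np.float64(ub).T); return (X[:3]/X[3]).T
def proj(c,X): 
    p=(np.c_[np.atleast_2d(X),np.ones(len(np.atleast_2d(X)))]@c["view"].T)[:,:3]@c["intrinsics"].T; return p[:,:2]/p[:,2:]
def blob(mask,seed):
    n,l,s,ce=cv2.connectedComponentsWithStats(mask.astype(np.uint8)); 
    i=1+np.argmin(np.linalg.norm(ce[1:]-seed,axis=1)+1e3*(s[1:,4]<15)); return (l==i).astype(np.uint8),ce[i],s[i,4]
def contour(m): return max(cv2.findContours(m,cv2.RETR_EXTERNAL,cv2.CHAIN_APPROX_NONE)[0],key=len)[:,0]
def up(c,x0,y0,x1,y1,k=5): return cv2.resize(c["frame"][y0:y1,x0:x1],None,fx=k,fy=k,interpolation=cv2.INTER_CUBIC)
def full(uv,x0,y0,k=5): return (np.asarray(uv,float)+.5)/k-.5+[x0,y0]
E
python3 - <<'E'
from h import *
import math
T,S=cam("top0.npz"),cam("scene0.npz")
hsv=lambda i:cv2.cvtColor(i,cv2.COLOR_RGB2HSV)
# plate
i=hsv(up(T,205,195,310,250)); m=((i[...,1]<60)&(i[...,2]>130))
b,ce,a=blob(m,(260,130)); r=cv2.minAreaRect(contour(b)); q=full(cv2.boxPoints(r),205,195)
Q=ray(T,q,.008); print("plate px",q.round(1).tolist(),"world",Q.round(4).tolist(),"c",Q.mean(0).round(4))
# seat, grip
i2=up(T,205,195,310,250).max(2)<90
for n,s,z in(("seat",(112,112),.032),("grip",(265,125),.132)):
    b,ce,a=blob(i2,s); r=cv2.minAreaRect(contour(b)); q=full(cv2.boxPoints(r),205,195);print(n,q.round(1).tolist(),ray(T,q.mean(0),z).round(4),(np.linalg.norm(np.diff(ray(T,q,z),axis=0),axis=1)).round(4))
# model
for name,C,(x0,y0,x1,y1),sd,z in(("top",T,(310,215,360,250),(120,95),.010),("scene",S,(270,285,330,335),(150,130),.008)):
    i=hsv(up(C,x0,y0,x1,y1)); m=(i[...,1]<120)&(i[...,2]>110)
    m=cv2.morphologyEx(m.astype(np.uint8),cv2.MORPH_CLOSE,np.ones((9,9)));b,ce,a=blob(m,sd); k=contour(b)
    cv2.imwrite(f"pics/m_{name}.png",cv2.drawContours(cv2.cvtColor(up(C,x0,y0,x1,y1),cv2.COLOR_RGB2BGR),[k[:,None]],-1,(0,0,255),1))
    W=ray(C,full(k,x0,y0),z)[:,:2]; M=cv2.moments(np.float32(W)); h=cv2.convexHull(np.float32(W))
    print(name,"centroid",M["m10"]/M["m00"],M["m01"]/M["m00"],"poly",cv2.approxPolyDP(h,.004,True)[:,0].round(4).tolist())
    p=cv2.approxPolyDP(h,.004,True)[:,0];e=np.roll(p,-1,0)-p;j=np.argmax(np.linalg.norm(e,axis=1))
    print(" longest",np.linalg.norm(e[j]),"dir deg",math.degrees(math.atan2(e[j][1],e[j][0])))
    n=np.array([-e[j][1],e[j][0]])/np.linalg.norm(e[j]);t=e[j]/np.linalg.norm(e[j]);print(" ext n",np.ptp(W@n),"t",np.ptp(W@t),"mid",(n*(np.max(W@n)+np.min(W@n))/2+t*(np.max(W@t)+np.min(W@t))/2))
ft=lambda p:full(p,205,195); fs=lambda p:full(p,195,185,4)
print("tri seat",tri(T,S,ft([(70,145),(80,70)]),fs([(60,82),(122,58)])).round(4).tolist())
print("tri model back corners",tri(T,S,ft([(583,212),(673,250)]),fs([(351,462),(395,553)])).round(4).tolist())
print("tips",bot.tcp_to_tips)
a,b=cv2.imread("pics/m_top.png"),cv2.imread("pics/m_scene.png");o=np.zeros((250,560,3),np.uint8);o[:a.shape[0],:a.shape[1]]=a;o[:b.shape[0],255:255+b.shape[1]]=b;cv2.imwrite("pics/m.png",o)
E
```

```text
plate px [[212.6, 228.3], [217.4, 197.6], [303.5, 210.9], [298.7, 241.6]] world [[0.4498, 0.2607, 0.008], [0.5456, 0.2479, 0.008], [0.5066, -0.0213, 0.008], [0.4114, -0.0062, 0.008]] c [0.4784 0.1203 0.008 ]
seat [[218.5, 223.1], [220.9, 208.5], [235.5, 210.9], [233.1, 225.6]] [[0.4837 0.2152 0.032 ]] [0.0455 0.0453 0.0454]
grip [[253.3, 229.6], [256.3, 208.6], [262.4, 209.5], [259.4, 230.5]] [[0.4712 0.1219 0.132 ]] [0.0598 0.0177 0.0597]
top centroid 0.45078719869840833 -0.09609827276512178 poly [[0.4950999915599823, -0.03999999910593033], [0.4104999899864197, -0.039500001817941666], [0.4027999937534332, -0.13009999692440033], [0.40720000863075256, -0.13570000231266022], [0.49619999527931213, -0.15189999341964722]]
 longest 0.1118937 dir deg 90.56817081110522
 ext n 0.09314422323529753 t 0.11323906857242978 mid [ 0.44904851 -0.09574761]
scene centroid 0.44113728287626414 -0.0923552201141372 poly [[0.43160000443458557, -0.025200000032782555], [0.40470001101493835, -0.12800000607967377], [0.4415999948978424, -0.14000000059604645], [0.4641000032424927, -0.12630000710487366], [0.4771000146865845, -0.06199999898672104]]
 longest 0.1062378 dir deg -104.66913848666792
 ext n 0.06279785637501456 t 0.11005678727716936 mid [ 0.44493084 -0.08556504]
tri seat [[0.4639, 0.2404, 0.0291], [0.509, 0.2361, 0.0267]]
tri model back corners [[0.4252, -0.0745, 0.0113], [0.4035, -0.1298, 0.0146]]
tips 0.017
```

View pics/m.png

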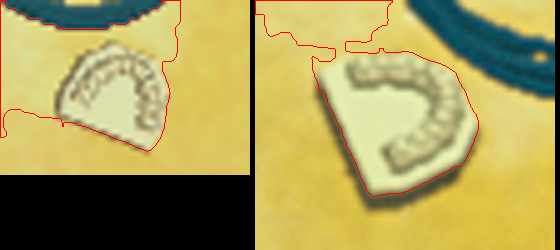

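The red contours leak into the table, in both views, so I'll segment the model with GrabCut instead.

```bash
python3 - <<'E'
from h import *
import math
T,S=cam("top0.npz"),cam("scene0.npz");outs=[]
for name,C,(x0,y0,x1,y1),poly,z in(("top",T,(310,215,360,250),[(58,115),(150,152),(168,100),(160,65),(110,42),(70,65)],.012),("scene",S,(270,285,330,335),[(57,62),(112,205),(200,170),(225,125),(195,70),(110,45)],.012)):
    im=cv2.cvtColor(up(C,x0,y0,x1,y1),cv2.COLOR_RGB2BGR); P=np.zeros(im.shape[:2],np.uint8);cv2.fillPoly(P,[np.int32(poly)],1)
    g=np.full_like(P,cv2.GC_BGD); g[cv2.dilate(P,np.ones((19,19)))>0]=cv2.GC_PR_BGD; g[P>0]=cv2.GC_PR_FGD; g[cv2.erode(P,np.ones((21,21)))>0]=cv2.GC_FGD
    cv2.grabCut(im,g,None,np.zeros((1,65)),np.zeros((1,65)),5,cv2.GC_INIT_WITH_MASK)
    m=cv2.morphologyEx(((g&1)>0).astype(np.uint8),cv2.MORPH_OPEN,np.ones((7,7)));k=contour(m)
    outs.append(cv2.drawContours(im,[k[:,None]],-1,(0,0,255),1))
    h=cv2.convexHull(np.float32(ray(C,full(k,x0,y0),z)[:,:2])); W=h[:,0]; M=cv2.moments(h)
    p=cv2.approxPolyDP(h,.003,True)[:,0];e=np.roll(p,-1,0)-p;j=np.argmax(np.linalg.norm(e,axis=1))
    t=e[j]/np.linalg.norm(e[j]);n=np.array([-t[1],t[0]])
    print(name,"cen",M["m10"]/M["m00"],M["m01"]/M["m00"],"longest",np.linalg.norm(e[j]),"n deg",math.degrees(math.atan2(n[1],n[0])),"ext n",np.ptp(W@n),"t",np.ptp(W@t),"mid",n*(np.max(W@n)+np.min(W@n))/2+t*(np.max(W@t)+np.min(W@t))/2)
o=np.zeros((250,560,3),np.uint8)
for x,a in zip((0,255),outs):o[:a.shape[0],x:x+a.shape[1]]=a
cv2.imwrite("pics/m2.png",o)
r=ray(T,[[253.3,229.6],[256.3,208.6],[259.4,230.5],[262.4,209.5]],.132);d=r[1]-r[0]+r[3]-r[2];print("grip x dir deg",math.degrees(math.atan2(d[1],d[0])))
print("top face of model teeth check", tri(T,S,full([(110,60)],310,215),full([(190,90)],270,285)).round(4))
# grip top corners: -x end left (top), +x far end
print("tri grip",tri(T,S,[[253.3,229.6],[262.4,209.5]],full([(131,68),(233,40)],195,185,4)).round(4).tolist())
E
```

```text
top cen 0.4370191072180241 -0.11002619975261514 longest 0.061316833 n deg -18.059934303126663 ext n 0.05471322 t 0.06917372 mid [ 0.4393604 -0.1102552]
scene cen 0.4366549734980602 -0.10893685804770395 longest 0.06026497 n deg -23.034582164324906 ext n 0.054886878 t 0.06622044 mid [ 0.43818107 -0.11055572]
grip x dir deg -7.6344723503243035
top face of model teeth check [[ 0.4602 -0.1094  0.0093]]
tri grip [[0.4431, 0.1343, 0.1275], [0.4976, 0.1106, 0.1342]]
```

View pics/m2.png

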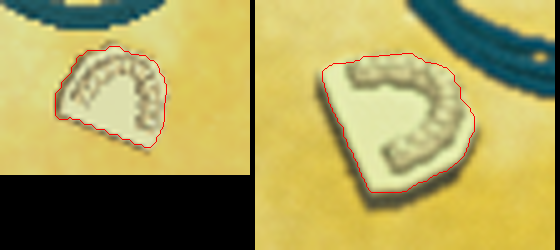

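Both views agree: the model pinch centre is near (0.4385, −0.110) with its axis at about −21.5°, and the centroid lies 1.8 mm behind the centre. Heights come out at about 14 mm for the model edge, 28 mm for the seat and 131 mm for the grip top, which matches the text. Time to grasp.

```bash
cat >> h.py <<'E'
from workcell import hand,get_obs,kinematics
from scipy.spatial.transform import Rotation as Ro
def quats(deg):
    o=[]
    for d in(deg,deg+180):
        f=np.radians(d);y=np.array([np.cos(f),np.sin(f),0]);z=np.array([0,0,-1.]);o.append(Ro.from_matrix(np.c_[np.cross(y,z),y,z]).as_quat())
    return o
def best(p,deg):
    j0=np.array(get_obs()["joint_pos"]);c=[]
    for q in quats(deg):
        s=kinematics.solve_ik(p,q)
        if s is not None:c.append((np.abs(np.array(s)-j0).max(),q,s))
    print([(round(x[0],2),np.round(x[2],2).tolist()) for x in c]);return min(c,key=lambda x:x[0])[1]
def st(s=""):
    o=get_obs();print(s,round(o["time_s"],2),np.round(o["position"],4),"w",round(o["gripper_width"],4),"gf",np.round(o["grip_force"],1),"F",np.round(o["wrist_force"],1),"T",np.round(o["ft_torque"],2))
E
python3 - <<'E'
from h import *
p=np.array([.4385,-.1105]); q=best([*p,.2],-21.5)
bot.reach([*p,.2],q); bot.servo_line([*p,.06],velocity=.15); bot.servo_line([*p,.018],velocity=.05); st("down")
hand.move_gripper(.03,30); st("closed")
bot.servo_line([*p,.20],velocity=.12); st("up")
for n in("scene","top"):
    c=vision.read_camera(n); np.savez(f"{n}1.npz",**c)
    im=cv2.cvtColor(c["frame"],cv2.COLOR_RGB2BGR); u,v=np.int32(proj(c,[*p,.17])[0]);print(n,u,v)
    cv2.imwrite(f"pics/{n}1.png",cv2.resize(im[max(v-50,0):v+50,max(u-65,0):u+65],None,fx=3,fy=3))
a,b=[cv2.imread(f"pics/{n}1.png") for n in("scene","top")];cv2.imwrite("pics/g1.png",np.hstack([a,b]))
E
```

```text
[(np.float64(1.47), [-0.25, 0.14, 2.04, -0.0, 0.96, 0.13]), (np.float64(3.01), [-0.25, 0.14, 2.04, -0.0, 0.96, -3.02])]
down 4.78 [ 0.4386 -0.1105  0.0181] w 0.0856 gf 0.0 F [ 0.1  0.1 -0.1] T [ 0.04 -0.01  0.04]
closed 5.17 [ 0.4387 -0.1105  0.0184] w 0.053 gf 30.9 F [-0.6  0.   5.6] T [ 0.06  0.22 -0.03]
up 6.84 [ 0.4381 -0.1104  0.1994] w 0.0534 gf 31.6 F [-0.2  0.6 -1. ] T [-0.01 -0.04 -0.01]
scene 305 256
top 343 231
```

View pics/g1.png

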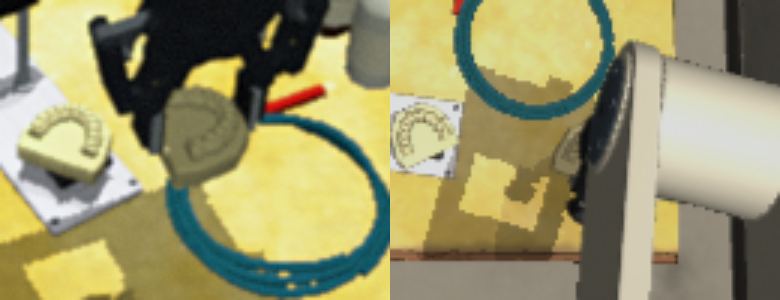

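The model is held level between the fingers in the scene crop at (200,140), and the fingertips touched the worktop lightly. Now I'll place it on the seat, checking for contact on the way down.

```bash
python3 - <<'E'
from h import *
p=np.array([.4856,.2153]); q=best([*p,.2],-7.6)
bot.servo_line([*p,.2],q,velocity=.15); bot.servo_line([*p,.065],velocity=.12); bot.dwell(.3); st("hover")
f0=get_obs()["wrist_force"][2]; z=.060
while z>.0455:
    bot.servo_line([*p,z],velocity=.03); 
    if get_obs()["wrist_force"][2]-f0>1.5: break
    z-=.001
st("contact"); print(z)
hand.move_gripper(.07); bot.dwell(.3); st("open")
hand.move_gripper(.085); bot.servo_line([*p,.20],velocity=.12); st("up")
j=list(get_obs()["joint_pos"]); bot.goto_joints([j[0]+.9,*j[1:]]); st()
for n in("scene","top"):
    c=vision.read_camera(n); np.savez(f"{n}2.npz",**c)
im=[cv2.cvtColor(cam(n)["frame"],cv2.COLOR_RGB2BGR) for n in("scene2.npz","top2.npz")]
cv2.imwrite("pics/p2.png",np.hstack([cv2.resize(im[0][180:290,190:290],None,fx=4,fy=4)[:400],cv2.resize(im[1][185:285,210:310],None,fx=4,fy=4)]))
E
```

```text
[(np.float64(0.66), [0.41, 0.26, 1.88, -0.0, 1.0, 0.55]), (np.float64(2.72), [0.41, 0.26, 1.88, -0.0, 1.0, -2.59])]
hover 10.86 [0.4858 0.2154 0.0654] w 0.0531 gf 31.6 F [-0.4 -0.6 -1.4] T [-0.01  0.05 -0.  ]
contact 13.68 [0.4857 0.2153 0.0505] w 0.0532 gf 32.3 F [-2.  -0.4  6.6] T [-0.12  0.25 -0.02]
0.04999999999999999
open 14.28 [0.4856 0.2153 0.05  ] w 0.0699 gf 0.0 F [-0.5  0.3 -1. ] T [ 0.03  0.05 -0.  ]
up 15.98 [0.4852 0.2151 0.1992] w 0.0851 gf 0.0 F [-1.  -0.5  0.1] T [-0.01 -0.02  0.05]
 17.68 [0.1339 0.5135 0.1992] w 0.085 gf 0.0 F [0.  0.1 0.6] T [ 0.04 -0.02 -0.03]
```

View pics/p2.png

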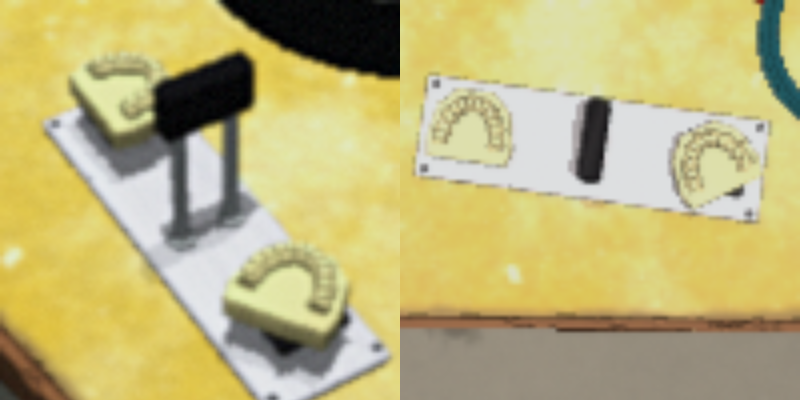

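The model sits squarely on the seat, centred near (469,127) in the right panel, which is within about 1 mm of the seat centre; the mate is untouched. I'll re-measure the grip, then pinch and lift.

```bash
python3 - <<'E'
from h import *
T=cam("top2.npz"); b,ce,a=blob(up(T,205,195,310,250).max(2)<90,(265,125)); q=full(cv2.boxPoints(cv2.minAreaRect(contour(b))),205,195)
W=ray(T,q,.132)[:,:2]; e=np.diff(W,axis=0);l=e[np.argmax(np.linalg.norm(e,axis=1))];l=l*np.sign(l[0]);yaw=np.degrees(np.arctan2(l[1],l[0]));c=W.mean(0);print(c.round(4),yaw)
hand.move_gripper(.06); Q=best([*c,.26],yaw+90)
bot.reach([*c,.26],Q); bot.servo_line([*c,.15],velocity=.12); bot.servo_line([*c,.112],velocity=.05); st("at")
hand.move_gripper(0,60); st("60"); hand.move_gripper(0,100); bot.dwell(.3); st("100")
z=get_obs()["position"][2]
bot.servo_line([*c,.117],velocity=.02); st("lift5"); bot.servo_line([*c,.262],velocity=.05); bot.dwell(.5); st("top")
for n in("scene","top"): np.savez(f"{n}3.npz",**vision.read_camera(n))
im=[cv2.cvtColor(cam(n)["frame"],cv2.COLOR_RGB2BGR) for n in("scene3.npz","top3.npz")]
cv2.imwrite("pics/p3.png",np.hstack([cv2.resize(im[0][90:290,140:340],None,fx=2,fy=2),cv2.resize(im[1][150:290,190:330],(400,400))]))
E
```

```text
[0.4712 0.1218] -7.58414884707124
[(np.float64(1.74), [0.25, 0.12, 1.91, -0.0, 1.11, -1.19]), (np.float64(1.41), [0.25, 0.12, 1.91, -0.0, 1.11, 1.95])]
at 22.01 [0.4714 0.1219 0.1121] w 0.0597 gf 0.0 F [-0.1 -0.  -0.1] T [-0.   -0.02 -0.01]
60 22.47 [0.4715 0.1218 0.1123] w 0.0173 gf 59.8 F [-0.9 -1.3  5.1] T [-0.17  0.09  0.12]
100 22.98 [0.4715 0.1219 0.1124] w 0.0169 gf 97.3 F [-0.4  0.2  6.9] T [-0.2   0.17  0.07]
lift5 23.38 [0.4709 0.1218 0.1168] w 0.0171 gf 97.6 F [ 0.5 -0.2 -4.9] T [-0.02  0.01  0.05]
top 26.93 [0.4713 0.1218 0.262 ] w 0.0166 gf 97.6 F [-0.2  0.1 -5.6] T [-0.07  0.   -0.01]
```

View pics/p3.png

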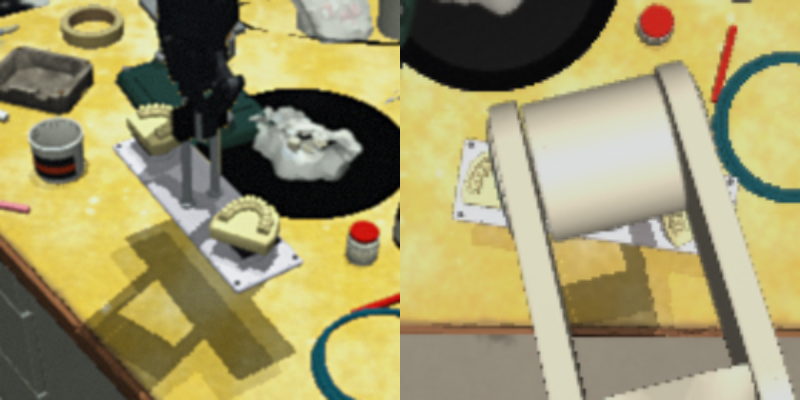

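The carrier hangs level about 15 cm up with both models on their seats (at (152,128) and (248,225)), and the tub and pot are undisturbed. Last step: hold, then hand in.

```bash
python3 - <<'E'
from h import *
from workcell import hand_in
bot.dwell(3.6); st("held"); print(hand_in())
E
```

```text
held 30.63 [0.4712 0.1218 0.262 ] w 0.0169 gf 97.6 F [-0.2  0.5 -6.6] T [ 0.02  0.01 -0.01]
the job is handed in; nothing more can be done
None
```

The loose model is on the empty seat, teeth up and within about 1 mm of centre; the carrier was lifted level to about 15 cm, held over 3 s with both models on their seats, and handed in at about 31 s, still gripped, with the tub and pot left in place.

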